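# Stack an instrument head in its assembly nest

### The arm

A 6-joint arm with a two-finger parallel gripper is mounted at the origin on the work surface. World frame = base frame: x ahead of the robot, y to its left, z up, the work surface at z = 0. Lengths are in m, angles in rad, forces in N, time in s.
With the tool pointing down it reaches from about 0.225 to 0.875 m from the base axis. Payload 3.4 kg.
Tool frame: the origin (TCP) lies at the very end of the fingers, on their centre line; the grasp point (between the pads) lies manip.grip_point_offset behind it (manip.grip_point_offset is the distance from the TCP to the grasp point, in m); z points along the fingers, y is the line along which they close (so a half turn about z gives the same grasp; the last joint's range is limited). The gripper opens to 85 mm and grips with 20 to 120 N. Pads are 22 mm wide; open, the fingers measure 114 mm over their backs; the gripper's body (76 mm by 85 mm) begins 54 mm behind the grasp point. The pads swing forward as they close: fully open they stand 13 mm farther back than shut.
Start: joints at [1.07, 0.276, 1.505, -0, 1.361, -0.121], TCP at [0.213, 0.534, 0.231] pointing down, gripper open.
Joint ranges: [-2.89, 2.89], [-0.75, 2.08], [0.22, 2.7], [-1.18, 4.32], [0.11, 2.71], [-2.7, 2.7]. Speed limits (rad/s): [2.57, 2.57, 3.14, 3.14, 3.14, 3.14].

### API

Orientations are given as a unit quaternion [w, x, y, z].
In Python, from rig import manip gives the robot as it stands.
- The arm moves only by the shell command python3 -m pendant 'ROWS' [FORCE]. ROWS is JSON, a list of rows, each an object of numbers: "jaw": the opening, from -1 (shut) to 1 (fully open); "tx", "ty", "tz": the shift along the world's x, y, z in cm; "ax", "ay", "az": the turn, a rotation vector about the world's x, y, z in degrees. In form: [{"jaw": .., "tx": .., "ty": .., "tz": .., "ax": .., "ay": .., "az": ..}, ...]. A call has 1 to 10 rows; each row is the pose to reach, as a shift and turn from the pose commanded when the call began; what a row does not reach only later rows make up. A row lasts 1/8 s, in which the tool goes at most 62.5 mm and 10.7 degrees, less where a joint would pass 70% of its speed; a pose out of reach is approached as far as the arm can. A call with a gripper value outside its range is refused whole. The fingers move at their own pace and stop on an object; FORCE is the grip in N (left out, the last holds). Time passes only in rows, so rows that repeat a pose let the fingers close. It gives the time, the measured TCP pose, the force, the opening and the grip force at its end, in the units of the state.
- manip.get_state(): the state, without advancing time (a new reading comes with each control period).
- manip.get_image(name): name is "side" or "top" or "wrist"; returns a dict with "pixels" (384x512x3 uint8, blue, green, red), "depth" (384x512 float32, m along the optical axis (not along the pixel's ray), 0 where there is no reading), "fx", "fy", "cx", "cy" (pixels), "D" ([k1, k2, p1, p2, k3] as OpenCV has them; the pictures are not rectified), "pose" (4x4, takes a point from camera to world coordinates). Camera axes: x right, y down, z forward; pixel columns grow to the right and rows downward; lengths in m; the calibration is good to about 2 mm. A picture is of the moment at which its call begins.
- manip.sign_off(): hands the job in; it is judged then, once.
The state is a dict: "clock": time; "qpos": joint angles; "qd": joint speeds; "effort": joint torques, N m; "position": TCP position; "ee_rot": TCP orientation; "contact_force": force on the tool from outside, world axes, zero at the start; "moment": the same for the moment, N m; "width": finger opening in m; "gripper_force": force on a finger pad.
Only numpy, scipy, OpenCV 4.12 (cv2) and the standard library are available. Lean on these libraries where they do the work, as an engineer would, in place of code of your own. Each camera call takes 0.05 s, during which the arm holds its last target. There are 200 camera calls.

### The job

Build one instrument head in the assembly nest: lower the housing that lies in the job tray squarely into the nest's pocket, then put a spacer frame on it, then the eyepiece cover with its barrel upward, each part lying flat inside the pocket, lowered and not dropped. Use the one spacer that brings the cover's plate flush with the tops of the nest's two end blocks: the thin spacer with the tall housing, the thick spacer with the low housing. Leave the housing on the stock board, the other spacer, the loupe and the jar where they are.

Things in the scene. Friction and masses are not known exactly. Their poses are not given: they have to be found in the camera images.
- nest: Fixed nest: base 150 (its x) x 112 (y) x 12 mm; pocket 106 (x) x 66 (y) mm between four L-shaped corner guides, legs 24 mm, 8 mm thick, straight to 55 mm over the base, flared above (top 76 mm over the bench). Finger gaps 58 mm wide in both long sides (+y, -y), down to the base. A flat-topped end block, 26 mm wide, 55 mm over the base, at mid of each short end. Origin: centre of underside.
- nest_floor (a point): Centre of the floor of the nest's pocket (the top of the base plate, 12 mm over the bench); axes as the nest's: x along the 106 mm length of the pocket, z up. Parts go in with their 100 mm length along this x, either way round.
- job_tray: Shallow steel tray with a lip, fixed: 165 mm (its x) x 190 mm (its y), lip 11 mm high and 5 mm thick, floor 5 mm over the bench. Origin: centre of its underside. The housing lying in it is the one to use.
- stock_board: Plain flat wooden board without a lip, fixed, 110 x 130 x 5 mm. Origin: centre of its underside. The housing on it is stock and stays there.
- housing_tall: Open-topped oblong aluminium housing, the taller of the two: 100 mm (its x) x 60 mm (its y) x 38 mm high, walls 8 mm, a glass block inside below the rim. Origin: centre of its underside, z up. At the start one housing lies in the job tray, the other on the stock board (which is which varies).
- housing_low: Open-topped oblong aluminium housing, the lower of the two: 100 mm (its x) x 60 mm (its y) x 24 mm high, walls 8 mm, a glass block inside below the rim. Origin: centre of its underside, z up. At the start one housing lies in the job tray, the other on the stock board (which is which varies).
- spacer_thin: Oblong aluminium spacer frame, the thinner of the two: outside 100 mm (its x) x 60 mm (its y), 10 mm thick, frame bars 12 mm wide round an opening of 76 x 36 mm. Origin: centre of its underside, z up. Lies flat on the bench; the two spacers may change places.
- spacer_thick: Oblong aluminium spacer frame, the thicker of the two: outside 100 mm (its x) x 60 mm (its y), 24 mm thick, frame bars 12 mm wide round an opening of 76 x 36 mm. Origin: centre of its underside, z up. Lies flat on the bench; the two spacers may change places.
- cover: Dark steel eyepiece cover: an oblong plate 100 mm (its x) x 60 mm (its y) x 7 mm thick with an upright round barrel, 44 mm in diameter and 28 mm tall, on its middle (top at 35 mm). Origin: centre of the plate's underside, z up. Lies on the bench, barrel up.
- loupe: Bystander: black loupe, 60 mm in diameter, 48 mm tall, standing. Origin: centre of its underside. Leave it alone.
- jar: Bystander: closed white jar, 60 mm in diameter, 65 mm tall. Origin: centre of its underside. Leave it alone.
Things that resemble listed ones, but are neither listed nor needed, are in the scene too. Leave any pink or red look-alike of the cover alone.

How it is judged:
By the outcome, as a careful person would: the job done as asked, in the order asked, and still so for the second after the job is handed in, with the robot touching nothing.
It also fails if it takes over 64 s, if anything falls off the work surface, if the arm or the gripper's body presses on something with over 40 N, if the wrist force passes 120 N, or if a joint passes its speed limit or range.

## Working session

There is one attempt and no reset: what is moved stays moved. The work goes in short steps, Python scripts to look and compute and a shell command to move; the robot and the scene stay as the last step left them, time stands still between calls to the robot, and variables do not carry over. Pictures are saved under pics/ and viewed, at most 10 in all, crops included, and the job is handed in when it is done.

```bash
ls; mkdir -p pics
python3 - <<'E'
from rig import manip
import cv2,numpy as np
s=manip.get_state();print(s, manip.grip_point_offset)
for n in("top","side"):
    im=manip.get_image(n);cv2.imwrite(f"pics/{n}0.png",im["pixels"]);np.savez(f"{n}0.npz",**im)
    print(n,im["pose"].round(3).tolist(),im["fx"],im["cx"],im["cy"],im["D"],(im["depth"]>0).mean())
E
```

```text
pics
{'clock': 0.0, 'qpos': array([ 1.07001969e+00,  2.76595212e-01,  1.50616008e+00,  4.02006387e-06,
        1.36065972e+00, -1.21008115e-01]), 'qd': array([-0.00163429, -0.00013778,  0.00072549,  0.0008987 , -0.00106435,
       -0.00114292]), 'effort': array([ 2.40954156e-03, -4.16778696e+01, -2.45811260e+01,  1.45387794e-04,
        1.08279721e-02,  3.12657949e-05]), 'position': array([0.21290846, 0.53356206, 0.23042883]), 'ee_rot': array([-2.80609792e-04,  1.88745572e-01,  9.82025600e-01, -8.66900800e-04]), 'contact_force': array([ 0.17016132, -0.93475118, -0.28999324]), 'moment': array([-0.03584853,  0.01835893, -0.01566597]), 'gripper_force': 0.0, 'width': 0.08521622244757336} 0.0187
top [[0.027, -0.997, 0.078, 0.555], [-1.0, -0.026, 0.018, 0.023], [-0.016, -0.079, -0.997, 1.028], [0.0, 0.0, 0.0, 1.0]] 433.3798955410915 257.5514936815361 184.91445006869094 [-0.04311511  0.          0.          0.          0.        ] 0.9962412516276041
side [[0.885, -0.214, 0.414, 0.149], [-0.466, -0.417, 0.78, -0.833], [0.005, -0.883, -0.468, 0.582], [0.0, 0.0, 0.0, 1.0]] 422.1999912647143 259.11607029534855 190.1179537286664 [-0.07577882  0.          0.          0.          0.        ] 0.9960988362630209
```

View pics/top0.png

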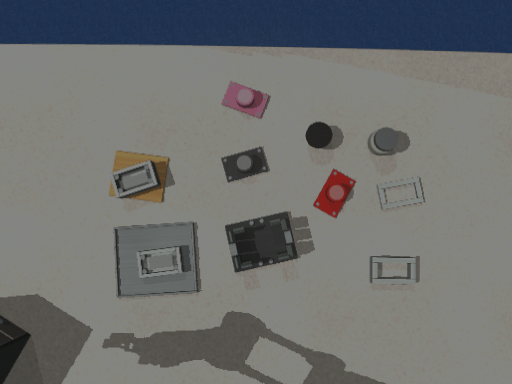

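View pics/side0.png

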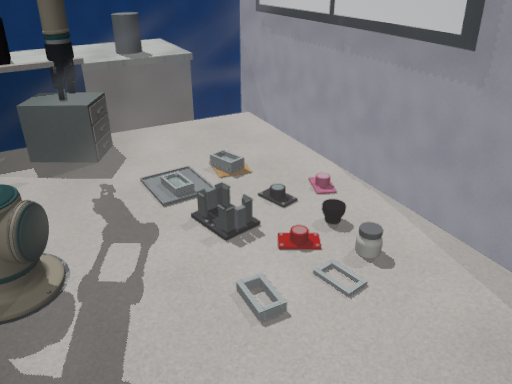

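Top view: the nest is at (262,242). The job tray's housing is at (160,262), and the stock housing is on the board at (136,180). Cover candidates are dark (244,164), red (335,193) and pink (246,99); only the dark steel one fits. The spacers are at (400,193), which looks thin, and (393,270), which looks thick. The loupe is at (319,135) and the jar at (385,140). Next I'll measure heights from both views.

```bash
cat > h.py <<'E'
import numpy as np,cv2
def cloud(im):
    h,w=im["depth"].shape;K=np.array([[im["fx"],0,im["cx"]],[0,im["fy"],im["cy"]],[0,0,1.]])
    u,v=np.meshgrid(np.arange(w),np.arange(h))
    p=cv2.undistortPoints(np.stack([u,v],-1).reshape(-1,1,2).astype(float),K,np.array(im["D"],float)).reshape(-1,2)
    z=np.asarray(im["depth"],float).reshape(-1);P=np.c_[p*z[:,None],z]
    T=np.asarray(im["pose"]);W=P@T[:3,:3].T+T[:3,3];W[z==0]=np.nan
    return W.reshape(h,w,3)
def rect(P,zlo,zhi,c=None,r=.09):
    P=P.reshape(-1,3);m=(P[:,2]>zlo)&(P[:,2]<zhi)
    if c is not None:m&=np.hypot(P[:,0]-c[0],P[:,1]-c[1])<r
    Q=P[m];(cx,cy),(a,b),t=cv2.minAreaRect((Q[:,:2]*1000).astype(np.float32))
    if a<b:a,b,t=b,a,t+90
    return dict(n=len(Q),c=(round(cx,1),round(cy,1)),size=(round(a,1),round(b,1)),ang=round((t+90)%180-90,1),ztop=np.percentile(Q[:,2]*1000,[50,90,97]).round(1).tolist())
E
python3 - <<'E'
from h import *
T=cloud(np.load("top0.npz",allow_pickle=True));S=cloud(np.load("side0.npz",allow_pickle=True))
for n,(u,v) in dict(jobhousing=(160,262),stock=(136,180),thin=(400,193),thick=(393,270),cover=(244,164),nest=(262,242),tray=(156,232)).items():
    c=T[v,u];print(n,c.round(3))
    b=S.reshape(-1,3)
    for nm,C in(("top",T),("side",S)):
        z0={"jobhousing":.018,"stock":.025,"nest":.035}.get(n,.005)
        try:print("  ",nm,rect(C,z0,.12,c,.125 if n=="tray" else .075))
        except Exception as e:print(nm,e)
for nm,C in(("top",T),("side",S)):
    b=C.reshape(-1,3);m=(abs(b[:,0]-.4)<.02)&(abs(b[:,1]+.1)<.3)&(b[:,2]<.03);print(nm,"bench",np.nanmedian(b[m,2]),np.nanstd(b[m,2]))
E
```

```text
jobhousing [0.45  0.261 0.024]
   top {'n': 915, 'c': (450.9, 262.3), 'size': (99.8, 60.7), 'ang': -80.7, 'ztop': [26.7, 30.7, 31.9]}
   side {'n': 360, 'c': (453.2, 261.2), 'size': (105.2, 63.0), 'ang': -80.5, 'ztop': [23.8, 27.2, 28.0]}
stock [0.638 0.324 0.03 ]
   top {'n': 1000, 'c': (641.3, 327.6), 'size': (99.7, 60.9), 'ang': -69.3, 'ztop': [40.0, 44.6, 45.9]}
   side {'n': 371, 'c': (643.4, 325.1), 'size': (106.4, 66.0), 'ang': -70.7, 'ztop': [35.1, 41.1, 42.2]}
thin [nan nan nan]
top index -1 is out of bounds for axis 0 with size 0
side index -1 is out of bounds for axis 0 with size 0
thick [ 0.445 -0.281  0.003]
   top {'n': 822, 'c': (448.1, -281.5), 'size': (131.4, 129.1), 'ang': -54.3, 'ztop': [24.1, 26.8, 28.0]}
   side {'n': 1128, 'c': (448.5, -276.5), 'size': (103.5, 61.5), 'ang': 89.6, 'ztop': [22.2, 24.6, 25.3]}
cover [0.681 0.073 0.036]
   top {'n': 1010, 'c': (684.9, 66.6), 'size': (128.5, 128.3), 'ang': -58.8, 'ztop': [8.8, 36.6, 38.2]}
   side {'n': 366, 'c': (687.2, 71.1), 'size': (100.7, 60.6), 'ang': -72.6, 'ztop': [13.5, 33.9, 34.9]}
nest [0.502 0.027 0.013]
   top {'n': 665, 'c': (504.0, 30.4), 'size': (138.0, 87.1), 'ang': -75.5, 'ztop': [70.9, 77.3, 78.7]}
   side {'n': 1042, 'c': (507.1, 27.7), 'size': (139.9, 87.8), 'ang': -75.4, 'ztop': [57.5, 72.3, 74.7]}
tray [0.518 0.278 0.005]
   top {'n': 3850, 'c': (519.1, 285.3), 'size': (248.4, 227.2), 'ang': -7.9, 'ztop': [9.5, 30.1, 42.4]}
   side {'n': 938, 'c': (520.8, 286.3), 'size': (236.8, 191.7), 'ang': 9.6, 'ztop': [19.8, 32.0, 40.4]}
top bench 0.0008338092108730599 0.0038230121038513487
side bench -0.0004291215207422039 0.004119701208000519
```

The job tray's housing rim is at about 28–30 mm (5 + 24), so it is the **low** housing. The stock housing's rim is at about 43 mm, so that is the tall one. The right spacer is therefore the **thick** one, at pixel (393,270) and about 24 mm high. I'll go above the job housing and refine with the wrist camera.

```bash
python3 -m pendant '[{"jaw":1,"tx":23.8,"ty":-27.2,"tz":0,"az":-59},{"jaw":1,"tx":23.8,"ty":-27.2,"tz":0,"az":-59},{"jaw":1,"tx":23.8,"ty":-27.2,"tz":0,"az":-59},{"jaw":1,"tx":23.8,"ty":-27.2,"tz":0,"az":-59},{"jaw":1,"tx":23.8,"ty":-27.2,"tz":0,"az":-59},{"jaw":1,"tx":23.8,"ty":-27.2,"tz":0,"az":-59},{"jaw":1,"tx":23.8,"ty":-27.2,"tz":0,"az":-59},{"jaw":1,"tx":23.8,"ty":-27.2,"tz":0,"az":-59},{"jaw":1,"tx":23.8,"ty":-27.2,"tz":0,"az":-59},{"jaw":1,"tx":23.8,"ty":-27.2,"tz":0,"az":-59}]' 40
cat > look.py <<'E'
# usage: look.py name cx cy(m) zlo zhi r ; wrist (+top) rect
import sys;from rig import manip;from h import *
n=sys.argv[1];cx,cy,zl,zh,r=map(float,sys.argv[2:7])
s=manip.get_state();R=cv2.Rodrigues(np.zeros(3))[0]
w,x,y,z=s["ee_rot"];print("t",round(s["clock"],2),"pos",(s["position"]*1000).round(1),"yaxis deg",round(np.degrees(np.arctan2(2*(y*z+w*x)*0+1-2*(x*x+z*z),2*(x*y-w*z))),2),"tilt",round(np.degrees(np.arccos(min(1,-(1-2*(x*x+y*y))))),2),"F",s["contact_force"].round(1),"w",round(s["width"],4))
for c in(sys.argv[7:] or["wrist"]):
    im=manip.get_image(c);cv2.imwrite(f"pics/{n}_{c}.png",im["pixels"]);np.savez(f"{n}_{c}.npz",**im)
    try:print(c,rect(cloud(im),zl,zh,(cx,cy),r))
    except Exception as e:print(c,e)
    if c=="wrist":print("cam",im["pose"][:3].round(3).tolist(),im["fx"])
E
python3 look.py h1 .451 .262 .018 .06 .075 wrist top side
```

```text
t 0.1 pos [213.  533.6 230.5] yaxis deg 68.24 tilt 0.09 F [ 0.8  0.2 -1. ] w 0.0849
wrist {'n': 244, 'c': (439.5, 310.6), 'size': (53.4, 10.9), 'ang': 13.6, 'ztop': [25.6, 29.8, 30.1]}
cam [[0.371, 0.879, 0.299, 0.135], [0.929, -0.351, -0.122, 0.564], [-0.003, 0.322, -0.947, 0.373]] 296.8090936709796
top {'n': 914, 'c': (450.8, 262.7), 'size': (99.8, 60.7), 'ang': -80.7, 'ztop': [26.8, 30.7, 32.0]}
side {'n': 364, 'c': (453.3, 260.4), 'size': (104.3, 62.7), 'ang': -80.8, 'ztop': [23.7, 27.5, 28.3]}invalid input at $[0]: expected keys jaw, tx, ty, tz, ax, ay, az
```

```bash
python3 -m pendant '[{"jaw":1,"tx":23.8,"ty":-27.2,"tz":0,"ax":0,"ay":0,"az":-59},{"jaw":1,"tx":23.8,"ty":-27.2,"tz":0,"ax":0,"ay":0,"az":-59},{"jaw":1,"tx":23.8,"ty":-27.2,"tz":0,"ax":0,"ay":0,"az":-59},{"jaw":1,"tx":23.8,"ty":-27.2,"tz":0,"ax":0,"ay":0,"az":-59},{"jaw":1,"tx":23.8,"ty":-27.2,"tz":0,"ax":0,"ay":0,"az":-59},{"jaw":1,"tx":23.8,"ty":-27.2,"tz":0,"ax":0,"ay":0,"az":-59},{"jaw":1,"tx":23.8,"ty":-27.2,"tz":0,"ax":0,"ay":0,"az":-59},{"jaw":1,"tx":23.8,"ty":-27.2,"tz":0,"ax":0,"ay":0,"az":-59},{"jaw":1,"tx":23.8,"ty":-27.2,"tz":0,"ax":0,"ay":0,"az":-59},{"jaw":1,"tx":23.8,"ty":-27.2,"tz":0,"ax":0,"ay":0,"az":-59}]' 40
python3 look.py h2 .451 .262 .018 .06 .075 wrist
```

```text
clock: 1.5
position: [0.4504, 0.2631, 0.2314]
ee_rot: [-0.0, 0.647, 0.762, 0.0]
contact_force: [0.5, -0.2, -0.8]
width: 0.0854
gripper_force: 0.0
t 1.5 pos [450.4 263.1 231.4] yaxis deg 9.37 tilt 0.01 F [ 0.5 -0.2 -0.8] w 0.0854
wrist {'n': 3396, 'c': (450.7, 263.9), 'size': (101.7, 61.2), 'ang': -80.7, 'ztop': [27.9, 29.9, 30.5]}
cam [[0.987, 0.153, 0.052, 0.436], [0.162, -0.934, -0.319, 0.345], [0.0, 0.323, -0.946, 0.374]] 296.8090936709796
```

```bash
python3 -m pendant '[{"jaw":1,"tx":0.03,"ty":0.05,"tz":-6,"ax":0,"ay":0,"az":0},{"jaw":1,"tx":0.03,"ty":0.05,"tz":-12,"ax":0,"ay":0,"az":0},{"jaw":1,"tx":0.03,"ty":0.05,"tz":-17,"ax":0,"ay":0,"az":0},{"jaw":1,"tx":0.03,"ty":0.05,"tz":-20,"ax":0,"ay":0,"az":0},{"jaw":1,"tx":0.03,"ty":0.05,"tz":-21.5,"ax":0,"ay":0,"az":0},{"jaw":1,"tx":0.03,"ty":0.05,"tz":-22.4,"ax":0,"ay":0,"az":0},{"jaw":1,"tx":0.03,"ty":0.05,"tz":-22.4,"ax":0,"ay":0,"az":0}]' 40
python3 look.py h3 .451 .262 .018 .06 .075 wrist side
python3 - <<'E'
import cv2,numpy as np
a=cv2.imread('pics/h3_wrist.png');b=cv2.imread('pics/h3_side.png')[130:210,130:240]
cv2.imwrite('pics/h3m.png',np.hstack([a[:,:480],cv2.resize(b,(320,384))][:2]) if 0 else np.vstack([cv2.resize(a,(400,300)),cv2.resize(b,(400,290))]))
E
```

```text
clock: 2.42
position: [0.4519, 0.2629, 0.0077]
ee_rot: [0.0, 0.648, 0.762, 0.0]
contact_force: [0.1, 0.1, 0.2]
width: 0.0854
gripper_force: 0.0
t 2.42 pos [451.9 262.9   7.7] yaxis deg 9.26 tilt 0.05 F [0.1 0.1 0.2] w 0.0854
wrist {'n': 25151, 'c': (451.3, 264.6), 'size': (114.0, 100.4), 'ang': 9.5, 'ztop': [28.5, 45.6, 56.3]}
cam [[0.987, 0.151, 0.053, 0.438], [0.16, -0.934, -0.319, 0.345], [0.001, 0.323, -0.946, 0.15]] 296.8090936709796
side {'n': 499, 'c': (454.3, 257.3), 'size': (105.9, 102.5), 'ang': -48.5, 'ztop': [25.7, 48.9, 56.1]}
```

View pics/h3m.png

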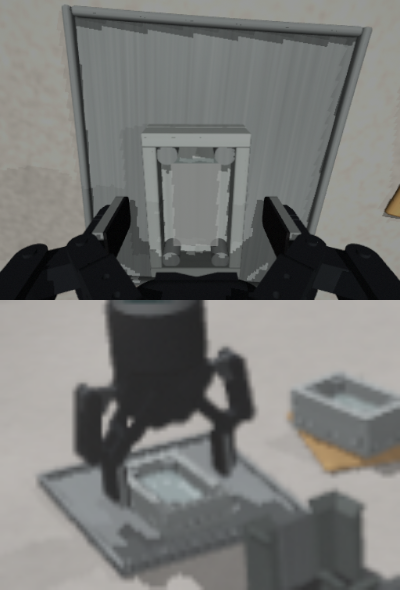

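The fingers straddle the housing, with pads at about (115,218) and (280,218) in the wrist half and clear of the tray lip. I'll check the tip height from depth.

Run:
```python
from h import *
im=np.load("h3_wrist.npz",allow_pickle=True);W=cloud(im);g=im["pixels"].mean(-1)
for a,b in((110,175),(330,400)):
    P=W[240:310,a:b][g[240:310,a:b]<45];print(np.nanpercentile(P[:,2]*1000,[0,1,5,50,95]).round(1),len(P))
P=W[150:350,170:330].reshape(-1,3);m=(P[:,2]>.02)&(P[:,2]<.035)
print("rim z",np.percentile(P[m,2]*1000,[5,50,95]).round(1));print(rect(P,.0265,.033))
```

```text
[ 4.5  7.8 10.1 41.7 63.3] 1877
[ 4.1  7.1 23.6 43.2 65. ] 1888
rim z [21.5 27.3 29.9]
{'n': 10683, 'c': (450.5, 265.7), 'size': (97.4, 60.6), 'ang': -81.0, 'ztop': [29.1, 29.9, 30.3]}
```

```bash
python3 -m pendant '[{"jaw":1,"tx":-0.1,"ty":0.15,"tz":-0.5,"ax":0,"ay":0,"az":0},{"jaw":0.3,"tx":-0.1,"ty":0.15,"tz":-0.5,"ax":0,"ay":0,"az":0},{"jaw":0.1,"tx":-0.1,"ty":0.15,"tz":-0.5,"ax":0,"ay":0,"az":0},{"jaw":0.1,"tx":-0.1,"ty":0.15,"tz":-0.5,"ax":0,"ay":0,"az":0},{"jaw":0.1,"tx":-0.1,"ty":0.15,"tz":-0.5,"ax":0,"ay":0,"az":0},{"jaw":0.1,"tx":-0.1,"ty":0.15,"tz":-0.5,"ax":0,"ay":0,"az":0}]' 60
```

```text
clock: 3.28
position: [0.4508, 0.2642, 0.003]
ee_rot: [0.0, 0.648, 0.762, 0.0]
contact_force: [-0.9, -0.2, 5.9]
width: 0.0587
gripper_force: 66.1
```

```bash
python3 -m pendant '[{"jaw":0.1,"tx":0,"ty":0,"tz":0.5,"ax":0,"ay":0,"az":0},{"jaw":0.1,"tx":0,"ty":0,"tz":2,"ax":0,"ay":0,"az":0},{"jaw":0.1,"tx":0,"ty":0,"tz":5,"ax":0,"ay":0,"az":0},{"jaw":0.1,"tx":0,"ty":0,"tz":9,"ax":0,"ay":0,"az":1},{"jaw":0.1,"tx":1,"ty":-2,"tz":14,"ax":0,"ay":0,"az":2},{"jaw":0.1,"tx":2.5,"ty":-4,"tz":19,"ax":0,"ay":0,"az":4},{"jaw":0.1,"tx":4.5,"ty":-7,"tz":23,"ax":0,"ay":0,"az":5.3},{"jaw":0.1,"tx":5.5,"ty":-9,"tz":23.7,"ax":0,"ay":0,"az":5.3},{"jaw":0.1,"tx":5.5,"ty":-9,"tz":23.7,"ax":0,"ay":0,"az":5.3},{"jaw":0.1,"tx":5.5,"ty":-9,"tz":23.7,"ax":0,"ay":0,"az":5.3}]' 60
python3 look.py n1 .505 .030 .06 .095 .1 wrist top side
python3 - <<'E'
from h import *
im=np.load("n1_wrist.npz",allow_pickle=True);W=cloud(im)
P=W.reshape(-1,3);m=(P[:,2]>.18);Q=P[m]
print("held z",np.percentile(Q[:,2]*1000,[1,50,99]).round(1))
import cv2;m2=W[...,2];v=np.argwhere((m2>.06)&(m2<.095)&(abs(W[...,0]-.505)<.1)&(abs(W[...,1]-.03)<.1));print(v.min(0),v.max(0))
E
```

```text
clock: 4.53
position: [0.5043, 0.1744, 0.2388]
ee_rot: [-0.001, 0.612, 0.791, -0.0]
contact_force: [0.1, -0.8, -3.4]
width: 0.0587
gripper_force: 66.0
t 4.53 pos [504.3 174.4 238.8] yaxis deg 14.53 tilt 0.12 F [ 0.1 -0.8 -3.4] w 0.0587
wrist {'n': 15, 'c': (472.5, -19.8), 'size': (21.2, 1.6), 'ang': -80.0, 'ztop': [75.4, 76.2, 76.4]}
cam [[0.968, 0.238, 0.079, 0.483], [0.25, -0.916, -0.312, 0.254], [-0.002, 0.322, -0.947, 0.382]] 296.8090936709796
top {'n': 609, 'c': (504.3, 30.2), 'size': (137.9, 87.0), 'ang': -75.2, 'ztop': [71.9, 77.6, 79.2]}
side {'n': 463, 'c': (506.8, 27.9), 'size': (140.4, 88.1), 'ang': -75.8, 'ztop': [66.8, 74.1, 75.4]}
held z [248.  283.6 327.4]
[306 188] [319 189]
```

View pics/n1_wrist.png

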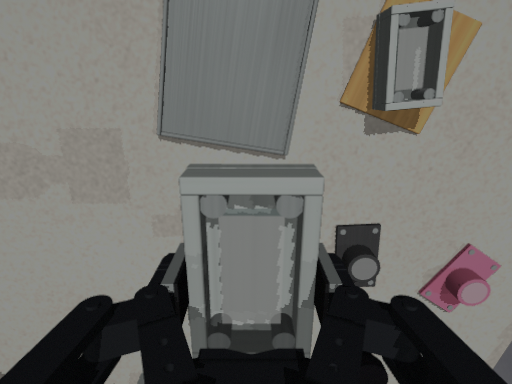

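The wrist view's image top is world +y, so the nest is hidden under the held housing. The dark cover is at (358,258), the stock housing at (415,55) and the pink look-alike at (465,278). I'll pass to the −y side of the nest to see it.

```bash
python3 -m pendant '[{"jaw":0.1,"tx":0.7,"ty":-5,"tz":0,"ax":0,"ay":0,"az":0},{"jaw":0.1,"tx":1.4,"ty":-11,"tz":0,"ax":0,"ay":0,"az":0},{"jaw":0.1,"tx":2.1,"ty":-17,"tz":0,"ax":0,"ay":0,"az":0},{"jaw":0.1,"tx":2.8,"ty":-23,"tz":0,"ax":0,"ay":0,"az":0},{"jaw":0.1,"tx":3.3,"ty":-27,"tz":0,"ax":0,"ay":0,"az":0},{"jaw":0.1,"tx":3.3,"ty":-27,"tz":0,"ax":0,"ay":0,"az":0},{"jaw":0.1,"tx":3.3,"ty":-27,"tz":0,"ax":0,"ay":0,"az":0}]' 60
python3 look.py n2 .505 .030 .06 .095 .1 wrist
cp pics/n2_wrist.png /dev/null
python3 - <<'E'
from h import *
from rig import manip
im=np.load("n2_wrist.npz",allow_pickle=True);W=cloud(im)
P=W.reshape(-1,3)
for a,b in((.05,.07),(.066,.072),(.072,.082),(.02,.082)):print(a,b,rect(P,a,b,(.505,.03),.095))
# held housing rim: image region, light pixels
g=im["pixels"].mean(-1);m=(g>75)&(W[...,2]>.24)&(W[...,2]<.30)
Q=W[m];print("held",np.percentile(Q[:,2]*1000,[5,50,95]).round(1));print(rect(Q,.24,.3))
E
```

```text
clock: 5.55
position: [0.5381, -0.095, 0.2388]
ee_rot: [-0.001, 0.612, 0.791, 0.0]
contact_force: [0.2, -0.1, -3.7]
width: 0.0592
gripper_force: 65.8
t 5.55 pos [538.1 -95.  238.8] yaxis deg 14.55 tilt 0.11 F [ 0.2 -0.1 -3.7] w 0.0592
wrist {'n': 1688, 'c': (508.3, 13.2), 'size': (99.9, 87.8), 'ang': -76.8, 'ztop': [71.2, 76.3, 77.2]}
cam [[0.968, 0.238, 0.08, 0.517], [0.251, -0.917, -0.311, -0.015], [-0.001, 0.321, -0.947, 0.382]] 296.8090936709796
0.05 0.07 {'n': 875, 'c': (507.5, 14.5), 'size': (102.5, 81.7), 'ang': -75.8, 'ztop': [67.0, 68.9, 69.6]}
0.066 0.072 {'n': 779, 'c': (508.1, 13.0), 'size': (99.2, 82.7), 'ang': -75.8, 'ztop': [67.8, 71.0, 71.8]}
0.072 0.082 {'n': 785, 'c': (507.4, 14.7), 'size': (92.3, 87.4), 'ang': -75.6, 'ztop': [75.4, 76.9, 77.5]}
0.02 0.082 {'n': 2135, 'c': (507.0, 18.2), 'size': (110.0, 87.7), 'ang': -76.6, 'ztop': [68.4, 76.1, 77.1]}
held [248.6 258.8 265.9]
{'n': 22019, 'c': (537.2, -92.4), 'size': (124.3, 96.0), 'ang': 15.1, 'ztop': [258.8, 265.5, 266.3]}
```

View pics/n2_wrist.png

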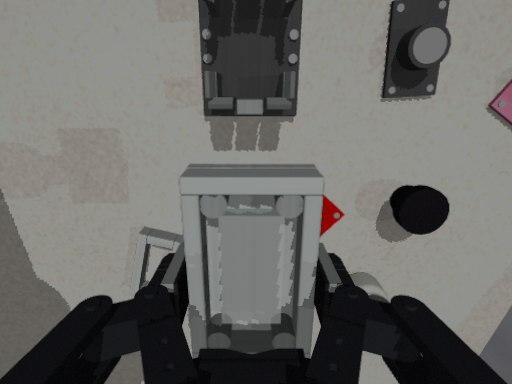

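The nest is at the top, cut off around (250,55), and the held housing is square in the jaws at (252,260). I'll move 6 cm back so the whole nest shows.

```bash
python3 -m pendant '[{"jaw":0.1,"tx":-0.8,"ty":3,"tz":0,"ax":0,"ay":0,"az":0},{"jaw":0.1,"tx":-1.5,"ty":5,"tz":0,"ax":0,"ay":0,"az":0},{"jaw":0.1,"tx":-1.5,"ty":5,"tz":0,"ax":0,"ay":0,"az":0},{"jaw":0.1,"tx":-1.5,"ty":5,"tz":0,"ax":0,"ay":0,"az":0}]' 60
python3 look.py n3 .505 .030 .06 .095 .1 wrist
python3 - <<'E'
from h import *
from rig import manip
s=manip.get_state()
im=np.load("n3_wrist.npz",allow_pickle=True);W=cloud(im)
P=W.reshape(-1,3)
for a,b in((.05,.07),(.066,.072),(.072,.082),(.02,.082)):print(a,b,rect(P,a,b,(.505,.03),.095))
# pocket floor region: heights in nest frame
t=np.radians(-75.4);X=np.array([np.cos(t),np.sin(t)]);Y=np.array([-X[1],X[0]])
c=np.array([.505,.03]);d=(P[:,:2]-c);x=d@X*1000;y=d@Y*1000;z=P[:,2]*1000
k=(abs(x)<90)&(abs(y)<70)&(z<90)
H=np.full((38,38),np.nan)
for i in range(38):
    for j in range(38):
        q=k&(abs(x-(i*5-92))<2.5)&(abs(y-(j*5-92))<2.5)
        if q.any():H[i,j]=np.median(z[q])
for i in range(38):print(" ".join("  ." if np.isnan(v) else f"{v:3.0f}" for v in H[i,5:33]))
# held housing rim
g=im["pixels"].mean(-1)
sub=np.zeros(g.shape,bool);sub[160:352,175:330]=1
m=sub&(W[...,2]>.2605)&(W[...,2]<.268);Q=W[m]
R=rect(Q,.2,.3);print("held rim",R,"tcp",s["position"]*1000)
E
```

```text
clock: 6.1
position: [0.5237, -0.0457, 0.2396]
ee_rot: [0.001, 0.611, 0.791, -0.0]
contact_force: [-0.1, 0.3, -3.8]
width: 0.0587
gripper_force: 65.8
t 6.1 pos [523.7 -45.7 239.6] yaxis deg 14.63 tilt 0.08 F [-0.1  0.3 -3.8] w 0.0587
wrist {'n': 3600, 'c': (503.2, 31.3), 'size': (138.3, 87.9), 'ang': -75.8, 'ztop': [71.0, 76.4, 77.3]}
cam [[0.968, 0.238, 0.082, 0.502], [0.252, -0.916, -0.314, 0.035], [0.001, 0.324, -0.946, 0.382]] 296.8090936709796
0.05 0.07 {'n': 1952, 'c': (502.8, 31.2), 'size': (138.3, 82.9), 'ang': -75.6, 'ztop': [67.0, 68.8, 69.7]}
0.066 0.072 {'n': 1650, 'c': (503.0, 31.2), 'size': (138.1, 81.9), 'ang': -75.9, 'ztop': [67.8, 70.8, 71.6]}
0.072 0.082 {'n': 1661, 'c': (503.2, 31.1), 'size': (128.0, 87.9), 'ang': -75.7, 'ztop': [75.5, 77.0, 77.7]}
0.02 0.082 {'n': 4744, 'c': (503.2, 31.3), 'size': (138.3, 87.9), 'ang': -75.8, 'ztop': [68.0, 76.2, 77.1]}
  1   1   1   0   1   1   1   1   1   1   .   .   2   1   .   1   1   1   1   1   1   1   1   0   1   1   0   0
  0   0   0   0  -0  -0   0  -0   0   0   0   0   0  -0   0   0   0  -0   0  -0   0   0   1  -0   0  -
[... 3496 characters left out ...]
2   .   .   .   .   .  12  12   .   .   .   .   .  13  12   .   .   .   .   .  13  13   1   1   0
  1   0   1   1   0   0   1   1   1   0   0   .   .   .   .   .   .   0   0   1   0   1   0   1   0   1   0   1
  1   0   1   0   0   1   1   0   0   1   1  -0   1   0   1   0   1   1   1   1   1   1   0   0   0   0   1   0
  .   .   .   .   .   .   .   .   .   .   .   .   .   .   .   .   .   .   .   .   .   .   .  -1  -0   .   .   .
  .   .   .   .   .   .   .   .   .   .   .   .   .   .   .   .   .   .   .   .   .   .   .   .   .   .   .   .
held rim {'n': 11448, 'c': (522.6, -42.3), 'size': (93.7, 71.5), 'ang': -75.5, 'ztop': [265.5, 266.5, 266.9]} tcp [523.77835737 -46.03431629 239.50567211]
```

```bash
cat > held.py <<'E'
import sys;from h import *
from rig import manip
n,r0,r1,zl,zh=sys.argv[1],*map(float,sys.argv[2:6])
im=np.load(n+"_wrist.npz",allow_pickle=True);W=cloud(im);s=manip.get_state();p=s["position"]
w,x,y,z=s["ee_rot"];Y=np.array([2*(x*y-w*z),1-2*(x*x+z*z)]);Y/=np.hypot(*Y)
U=np.array([-Y[1],Y[0]])
Q=W[int(r0):int(r1),150:360].reshape(-1,3);Q=Q[(Q[:,2]>p[2]+zl)&(Q[:,2]<p[2]+zh)]
d=Q[:,:2]-p[:2];a=d@Y*1000;b=d@U*1000
print("n",len(Q),"lateral",np.percentile(a,[0.5,99.5]).round(2),"mid",np.percentile(a,[.5,99.5]).mean().round(2),"along far",np.percentile(b,99.5).round(2),"near",np.percentile(b,.5).round(2),"z-tcp",np.percentile((Q[:,2]-p[2])*1000,[5,50,95]).round(1))
E
python3 held.py n3 165 235 .0225 .030;python3 held.py n3 165 200 .0225 .030
```

```text
n 5573 lateral [-30.28  29.21] mid -0.53 along far 50.59 near 24.84 z-tcp [23.7 26.  27.1]
n 3316 lateral [-30.17  29.06] mid -0.55 along far 50.65 near 40.14 z-tcp [23.9 26.1 27.2]
```

```bash
python3 -m pendant '[{"jaw":0.1,"tx":-1,"ty":3.8,"tz":-1,"ax":0,"ay":0,"az":-0.3},{"jaw":0.1,"tx":-1.98,"ty":7.66,"tz":-4,"ax":0,"ay":0,"az":-0.3},{"jaw":0.1,"tx":-1.98,"ty":7.66,"tz":-9,"ax":0,"ay":0,"az":-0.3},{"jaw":0.1,"tx":-1.98,"ty":7.66,"tz":-13,"ax":0,"ay":0,"az":-0.3},{"jaw":0.1,"tx":-1.98,"ty":7.66,"tz":-15,"ax":0,"ay":0,"az":-0.3},{"jaw":0.1,"tx":-1.98,"ty":7.66,"tz":-15.4,"ax":0,"ay":0,"az":-0.3},{"jaw":0.1,"tx":-1.98,"ty":7.66,"tz":-15.4,"ax":0,"ay":0,"az":-0.3}]' 60
python3 look.py n4 .505 .030 .06 .082 .1 wrist
python3 - <<'E'
from h import *
from rig import manip
s=manip.get_state();p=s["position"]*1000
W=cloud(np.load("n4_wrist.npz",allow_pickle=True));P=W.reshape(-1,3)
m=(P[:,2]>.060)&(P[:,2]<.0795)
w,x,y,z=s["ee_rot"];Y=np.array([2*(x*y-w*z),1-2*(x*x+z*z)]);U=np.array([-Y[1],Y[0]])
d=P[m,:2]*1000-p[:2];a=d@Y;b=d@U;k=(b>30)&(b<80)&(abs(a)<60);print("guide outer lateral",np.percentile(a[k],[.5,99.5]).round(1),np.percentile(a[k],[.5,99.5]).mean(),"far end",np.percentile(b[k],[99.5]))
E
```

```text
clock: 7.02
position: [0.5046, 0.0302, 0.0858]
ee_rot: [0.001, 0.614, 0.789, 0.0]
contact_force: [-0.2, -0.0, -3.7]
width: 0.0588
gripper_force: 66.1
t 7.03 pos [504.6  30.2  85.8] yaxis deg 14.21 tilt 0.07 F [-0.2 -0.  -3.7] w 0.0588
wrist {'n': 4826, 'c': (502.2, 34.5), 'size': (132.0, 87.9), 'ang': -76.0, 'ztop': [72.8, 76.7, 77.3]}
cam [[0.97, 0.231, 0.08, 0.484], [0.245, -0.917, -0.313, 0.111], [0.001, 0.324, -0.946, 0.229]] 296.8090936709796
guide outer lateral [-44.9  41.8] -1.5361117305317897 far end [70.63360615]
```

```bash
python3 -m pendant '[{"jaw":0.1,"tx":-0.1,"ty":0.05,"tz":-1,"ax":0,"ay":0,"az":0},{"jaw":0.1,"tx":-0.1,"ty":0.05,"tz":-2,"ax":0,"ay":0,"az":0},{"jaw":0.1,"tx":-0.1,"ty":0.05,"tz":-3.5,"ax":0,"ay":0,"az":0},{"jaw":0.1,"tx":-0.1,"ty":0.05,"tz":-5,"ax":0,"ay":0,"az":0},{"jaw":0.1,"tx":-0.1,"ty":0.05,"tz":-6.2,"ax":0,"ay":0,"az":0},{"jaw":0.1,"tx":-0.1,"ty":0.05,"tz":-7,"ax":0,"ay":0,"az":0},{"jaw":0.1,"tx":-0.1,"ty":0.05,"tz":-7.4,"ax":0,"ay":0,"az":0},{"jaw":0.1,"tx":-0.1,"ty":0.05,"tz":-7.5,"ax":0,"ay":0,"az":0},{"jaw":0.1,"tx":-0.1,"ty":0.05,"tz":-7.5,"ax":0,"ay":0,"az":0}]' 60
```

```text
clock: 8.2
position: [0.503, 0.0311, 0.0106]
ee_rot: [0.0, 0.614, 0.789, 0.0]
contact_force: [-1.1, 0.1, -4.0]
width: 0.0589
gripper_force: 66.3
```

```bash
python3 -m pendant '[{"jaw":0.1,"tx":0,"ty":0,"tz":-0.06,"ax":0,"ay":0,"az":0},{"jaw":0.1,"tx":0,"ty":0,"tz":-0.12,"ax":0,"ay":0,"az":0},{"jaw":0.1,"tx":0,"ty":0,"tz":-0.12,"ax":0,"ay":0,"az":0}]' 60
```

```text
clock: 8.57
position: [0.503, 0.0311, 0.01]
ee_rot: [0.0, 0.614, 0.789, 0.0]
contact_force: [-1.3, -0.7, 5.7]
width: 0.0588
gripper_force: 67.3
```

```bash
python3 -m pendant '[{"jaw":0.6,"tx":0,"ty":0,"tz":0,"ax":0,"ay":0,"az":0},{"jaw":1,"tx":0,"ty":0,"tz":0,"ax":0,"ay":0,"az":0},{"jaw":1,"tx":0,"ty":0,"tz":0,"ax":0,"ay":0,"az":0},{"jaw":1,"tx":0,"ty":0,"tz":1.5,"ax":0,"ay":0,"az":0},{"jaw":1,"tx":0,"ty":0,"tz":6,"ax":0,"ay":0,"az":0},{"jaw":1,"tx":0,"ty":0,"tz":12,"ax":0,"ay":0,"az":0},{"jaw":1,"tx":0,"ty":0,"tz":18,"ax":0,"ay":0,"az":0},{"jaw":1,"tx":-1.5,"ty":-6,"tz":20,"ax":0,"ay":0,"az":-5},{"jaw":1,"tx":-3,"ty":-12,"tz":20,"ax":0,"ay":0,"az":-10},{"jaw":1,"tx":-4,"ty":-18,"tz":20,"ax":0,"ay":0,"az":-14.6}]' 60
python3 look.py n5 .503 .031 .02 .05 .06 top side
```

```text
clock: 9.82
position: [0.4622, -0.1502, 0.2098]
ee_rot: [0.001, 0.71, 0.704, 0.0]
contact_force: [1.4, -0.4, -0.2]
width: 0.0854
gripper_force: 0.0
t 9.82 pos [ 462.2 -150.2  209.8] yaxis deg -0.45 tilt 0.11 F [ 1.4 -0.4 -0.2] w 0.0854
top {'n': 1144, 'c': (498.7, 31.2), 'size': (116.4, 81.7), 'ang': -85.0, 'ztop': [32.7, 38.1, 40.1]}
side {'n': 503, 'c': (503.5, 37.0), 'size': (105.6, 84.2), 'ang': -75.7, 'ztop': [33.6, 45.3, 48.6]}
```

```bash
python3 -m pendant '[{"jaw":1,"tx":-1,"ty":-6,"tz":0,"ax":0,"ay":0,"az":0},{"jaw":1,"tx":-1.5,"ty":-12.6,"tz":0,"ax":0,"ay":0,"az":0},{"jaw":1,"tx":-1.5,"ty":-12.6,"tz":0,"ax":0,"ay":0,"az":0},{"jaw":1,"tx":-1.5,"ty":-12.6,"tz":0,"ax":0,"ay":0,"az":0}]' 60
python3 look.py s1 .448 -.281 .010 .06 .075 wrist
python3 held.py n5 0 1 0 1 2>/dev/null
python3 - <<'E'
from h import *
for c in("top","side"):
    P=cloud(np.load(f"n5_{c}.npz",allow_pickle=True)).reshape(-1,3)
    t=np.radians(-75.7);X=np.array([np.cos(t),np.sin(t)]);Y=np.array([-X[1],X[0]])
    d=P[:,:2]*1000-[503.2,31.2];x=d@X;y=d@Y;z=P[:,2]*1000
    k=(abs(x)<49)&(abs(y)<29)&((abs(x)>43)|(abs(y)>23));
    for nm,q in(("x-",x<-43),("x+",x>43),("y-",(y<-23)&(abs(x)<28)),("y+",(y>23)&(abs(x)<28))):print(c,nm,np.percentile(z[k&q],[10,50,90]).round(1),(k&q).sum())
E
```

```text
clock: 10.42
position: [0.4475, -0.2742, 0.2086]
ee_rot: [-0.001, 0.71, 0.705, 0.0]
contact_force: [0.9, 0.0, -0.5]
width: 0.0853
gripper_force: 0.0
t 10.43 pos [ 447.5 -274.2  208.6] yaxis deg -0.4 tilt 0.1 F [ 0.9  0.  -0.5] w 0.0853
wrist {'n': 2820, 'c': (446.0, -274.3), 'size': (100.9, 60.9), 'ang': -89.5, 'ztop': [24.2, 25.3, 25.7]}
cam [[1.0, -0.007, -0.003, 0.448], [-0.008, -0.947, -0.321, -0.192], [-0.0, 0.321, -0.947, 0.352]] 296.8090936709796
top x- [33.9 36.1 39. ] 66
top x+ [34.3 36.3 39.2] 69
top y- [34.5 36.2 39. ] 66
top y+ [34.6 36.6 38.2] 64
side x- [33.2 35.7 55.4] 14Traceback (most recent call last):
  File "<stdin>", line 7, in <module>
    return _quantile_unchecked(
        a, q, axis, out, overwrite_input, method, keepdims, weights)
    return _ureduce(a,
                    func=_quantile_ureduce_func,
    ...<5 lines>...
                    overwrite_input=overwrite_input,
                    method=method)
    r = func(a, **kwargs)
    result = _quantile(arr,
                       quantiles=q,
    ...<2 lines>...
                       out=out,
                       weights=wgt)
    slices_having_nans = np.isnan(arr[-1, ...])
                                  ~~~^^^^^^^^^
IndexError: index -1 is out of bounds for axis 0 with size 0
```

The housing lies flat: its rim is at 36.3 mm on all four sides, matching 12 + 24. The part under the gripper measures about 24–25 mm, which fits the thick spacer. I'll confirm it and the cover in one enlarged crop.

Run:
```python
import cv2,numpy as np
a=cv2.imread('pics/s1_wrist.png');b=cv2.imread('pics/n5_side.png');c=cv2.imread('pics/n5_top.png')
cv2.imwrite('pics/m2.png',np.hstack([cv2.resize(a[100:384,100:420],(400,355)),cv2.resize(c[80:220,205:365],(400,355))]))
```

```text
(no output)
```

View pics/m2.png

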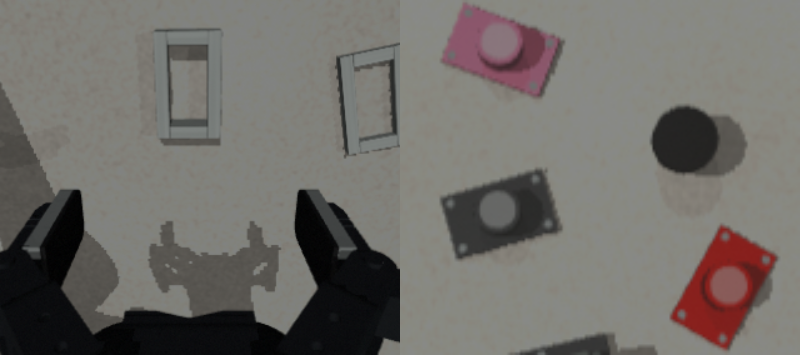

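Left: the thick spacer at (188,84), directly below the jaws and deep-walled, with the thinner frame at the edge (370,100). Right: dark steel cover at (500,212), with the pink (503,48) and red (725,287) look-alikes; the dark one fits "dark steel". Now I'll grasp the thick spacer.

```bash
python3 -m pendant '[{"jaw":1,"tx":-0.1,"ty":0,"tz":-5,"ax":0,"ay":0,"az":0.9},{"jaw":1,"tx":-0.1,"ty":0,"tz":-11,"ax":0,"ay":0,"az":0.9},{"jaw":1,"tx":-0.1,"ty":0,"tz":-16,"ax":0,"ay":0,"az":0.9},{"jaw":1,"tx":-0.1,"ty":0,"tz":-19,"ax":0,"ay":0,"az":0.9},{"jaw":1,"tx":-0.1,"ty":0,"tz":-20.3,"ax":0,"ay":0,"az":0.9},{"jaw":1,"tx":-0.1,"ty":0,"tz":-20.7,"ax":0,"ay":0,"az":0.9},{"jaw":0.5,"tx":-0.1,"ty":0,"tz":-20.7,"ax":0,"ay":0,"az":0.9},{"jaw":0.1,"tx":-0.1,"ty":0,"tz":-20.7,"ax":0,"ay":0,"az":0.9},{"jaw":0.1,"tx":-0.1,"ty":0,"tz":-20.7,"ax":0,"ay":0,"az":0.9},{"jaw":0.1,"tx":-0.1,"ty":0,"tz":-20.7,"ax":0,"ay":0,"az":0.9}]' 60
```

```text
clock: 11.72
position: [0.4476, -0.2754, 0.0038]
ee_rot: [0.001, 0.704, 0.71, 0.0]
contact_force: [0.4, 1.2, 6.7]
width: 0.0585
gripper_force: 66.4
```

```bash
python3 -m pendant '[{"jaw":0.1,"tx":0,"ty":0,"tz":0.5,"ax":0,"ay":0,"az":0},{"jaw":0.1,"tx":0,"ty":0,"tz":2,"ax":0,"ay":0,"az":0},{"jaw":0.1,"tx":0,"ty":0,"tz":6,"ax":0,"ay":0,"az":0},{"jaw":0.1,"tx":1,"ty":2,"tz":11,"ax":0,"ay":0,"az":2},{"jaw":0.1,"tx":2.5,"ty":6,"tz":16,"ax":0,"ay":0,"az":6},{"jaw":0.1,"tx":4.5,"ty":11,"tz":20,"ax":0,"ay":0,"az":10},{"jaw":0.1,"tx":6,"ty":17,"tz":23,"ax":0,"ay":0,"az":13.8},{"jaw":0.1,"tx":7.6,"ty":23,"tz":23.6,"ax":0,"ay":0,"az":13.8},{"jaw":0.1,"tx":7.6,"ty":23,"tz":23.6,"ax":0,"ay":0,"az":13.8},{"jaw":0.1,"tx":7.6,"ty":23,"tz":23.6,"ax":0,"ay":0,"az":13.8}]' 60
python3 look.py s2 .505 .030 .06 .095 .1 wrist;python3 held.py s2 150 235 .010 .026;python3 - <<'E'
from h import *
W=cloud(np.load("s2_wrist.npz",allow_pickle=True));print(rect(W,.02,.082,(.504,.031),.095))
print("housing rim",rect(W,.0345,.039,(.503,.031),.06))
E
```

```text
clock: 12.98
position: [0.5224, -0.0444, 0.2385]
ee_rot: [0.0, 0.613, 0.79, -0.0]
contact_force: [-0.6, -0.1, -2.4]
width: 0.0582
gripper_force: 65.6
t 12.97 pos [522.4 -44.4 238.5] yaxis deg 14.46 tilt 0.05 F [-0.6 -0.1 -2.4] w 0.0582
wrist {'n': 3467, 'c': (502.6, 33.2), 'size': (133.9, 87.9), 'ang': -75.6, 'ztop': [71.4, 76.5, 77.3]}
cam [[0.968, 0.236, 0.081, 0.501], [0.249, -0.916, -0.314, 0.036], [-0.0, 0.324, -0.946, 0.381]] 296.8090936709796
n 6550 lateral [-29.77  29.7 ] mid -0.03 along far 51.96 near 22.03 z-tcp [13.7 20.8 21.9]
{'n': 9404, 'c': (502.6, 33.2), 'size': (133.9, 87.9), 'ang': -75.6, 'ztop': [36.7, 75.2, 76.7]}
housing rim {'n': 2169, 'c': (506.9, 31.6), 'size': (110.5, 74.5), 'ang': -75.7, 'ztop': [36.1, 37.2, 37.8]}
```

```bash
python3 -m pendant '[{"jaw":0.1,"tx":-1,"ty":3.8,"tz":-1,"ax":0,"ay":0,"az":-0.2},{"jaw":0.1,"tx":-1.89,"ty":7.38,"tz":-4,"ax":0,"ay":0,"az":-0.2},{"jaw":0.1,"tx":-1.89,"ty":7.38,"tz":-9,"ax":0,"ay":0,"az":-0.2},{"jaw":0.1,"tx":-1.89,"ty":7.38,"tz":-13,"ax":0,"ay":0,"az":-0.2},{"jaw":0.1,"tx":-1.89,"ty":7.38,"tz":-14.8,"ax":0,"ay":0,"az":-0.2},{"jaw":0.1,"tx":-1.89,"ty":7.38,"tz":-15,"ax":0,"ay":0,"az":-0.2},{"jaw":0.1,"tx":-1.89,"ty":7.38,"tz":-15,"ax":0,"ay":0,"az":-0.2}]' 60
cat > guide.py <<'E'
import sys;from h import *
from rig import manip
s=manip.get_state();p=s["position"]*1000
im=manip.get_image("wrist");cv2.imwrite(f"pics/{sys.argv[1]}_wrist.png",im["pixels"]);np.savez(sys.argv[1]+"_wrist.npz",**im);P=cloud(im).reshape(-1,3)
m=(P[:,2]>.060)&(P[:,2]<.0795)
w,x,y,z=s["ee_rot"];Y=np.array([2*(x*y-w*z),1-2*(x*x+z*z)]);U=np.array([-Y[1],Y[0]])
d=P[m,:2]*1000-p[:2];a=d@Y;b=d@U;k=(b>30)&(b<80)&(abs(a)<60);q=np.percentile(a[k],[.5,99.5]);print("pos",p.round(1),"guide outer lateral",q.round(1),q.mean().round(2),"centre along",np.percentile(b[k],99.5).round(2)-69.1,"tool y deg",np.degrees(np.arctan2(Y[1],Y[0])).round(2))
E
python3 guide.py s3
```

```text
clock: 13.9
position: [0.5043, 0.0278, 0.0885]
ee_rot: [0.0, 0.615, 0.788, 0.0]
contact_force: [0.4, 0.9, -2.6]
width: 0.0588
gripper_force: 65.5
pos [504.3  27.8  88.5] guide outer lateral [-43.7  42.9] -0.44 centre along 3.740000000000009 tool y deg 14.05
```

```bash
python3 -m pendant '[{"jaw":0.1,"tx":-0.08,"ty":0.15,"tz":-0.5,"ax":0,"ay":0,"az":0.2},{"jaw":0.1,"tx":-0.08,"ty":0.15,"tz":-1.3,"ax":0,"ay":0,"az":0.2},{"jaw":0.1,"tx":-0.08,"ty":0.15,"tz":-2.3,"ax":0,"ay":0,"az":0.2},{"jaw":0.1,"tx":-0.08,"ty":0.15,"tz":-3.3,"ax":0,"ay":0,"az":0.2},{"jaw":0.1,"tx":-0.08,"ty":0.15,"tz":-4.1,"ax":0,"ay":0,"az":0.2},{"jaw":0.1,"tx":-0.08,"ty":0.15,"tz":-4.5,"ax":0,"ay":0,"az":0.2},{"jaw":0.1,"tx":-0.08,"ty":0.15,"tz":-4.7,"ax":0,"ay":0,"az":0.2},{"jaw":0.1,"tx":-0.08,"ty":0.15,"tz":-4.7,"ax":0,"ay":0,"az":0.2}]' 60
```

```text
clock: 14.95
position: [0.5031, 0.0305, 0.0412]
ee_rot: [0.0, 0.613, 0.79, 0.0]
contact_force: [-0.1, 0.2, -1.8]
width: 0.0585
gripper_force: 65.6
```

```bash
python3 -m pendant '[{"jaw":0.1,"tx":0,"ty":0,"tz":-0.06,"ax":0,"ay":0,"az":0},{"jaw":0.1,"tx":0,"ty":0,"tz":-0.12,"ax":0,"ay":0,"az":0},{"jaw":0.1,"tx":0,"ty":0,"tz":-0.15,"ax":0,"ay":0,"az":0},{"jaw":0.1,"tx":0,"ty":0,"tz":-0.15,"ax":0,"ay":0,"az":0}]' 60
```

```text
clock: 15.45
position: [0.5031, 0.0305, 0.0398]
ee_rot: [0.0, 0.613, 0.79, 0.0]
contact_force: [-0.2, -0.2, -1.3]
width: 0.0583
gripper_force: 65.8
```

```bash
python3 -m pendant '[{"jaw":0.1,"tx":0,"ty":0,"tz":-0.06,"ax":0,"ay":0,"az":0},{"jaw":0.1,"tx":0,"ty":0,"tz":-0.11,"ax":0,"ay":0,"az":0},{"jaw":0.1,"tx":0,"ty":0,"tz":-0.11,"ax":0,"ay":0,"az":0}]' 60
```

```text
clock: 15.82
position: [0.5031, 0.0305, 0.0398]
ee_rot: [0.0, 0.613, 0.79, 0.0]
contact_force: [-2.9, 0.5, 8.2]
width: 0.0585
gripper_force: 67.0
```

```bash
python3 -m pendant '[{"jaw":0.6,"tx":0,"ty":0,"tz":0,"ax":0,"ay":0,"az":0},{"jaw":1,"tx":0,"ty":0,"tz":0,"ax":0,"ay":0,"az":0},{"jaw":1,"tx":0,"ty":0,"tz":0,"ax":0,"ay":0,"az":0},{"jaw":1,"tx":0,"ty":0,"tz":1.5,"ax":0,"ay":0,"az":0},{"jaw":1,"tx":0,"ty":0,"tz":6,"ax":0,"ay":0,"az":0},{"jaw":1,"tx":0,"ty":0,"tz":12,"ax":0,"ay":0,"az":0},{"jaw":1,"tx":5,"ty":1,"tz":17,"ax":0,"ay":0,"az":1},{"jaw":1,"tx":11,"ty":2,"tz":19,"ax":0,"ay":0,"az":2.9},{"jaw":1,"tx":16,"ty":3.2,"tz":19,"ax":0,"ay":0,"az":2.9},{"jaw":1,"tx":18.3,"ty":4,"tz":19,"ax":0,"ay":0,"az":2.9}]' 60
python3 -m pendant '[{"jaw":1,"tx":0,"ty":0,"tz":0,"ax":0,"ay":0,"az":0},{"jaw":1,"tx":0,"ty":0,"tz":0,"ax":0,"ay":0,"az":0}]'
python3 look.py c1 .686 .070 .005 .06 .075 wrist top
python3 - <<'E'
from h import *
W=cloud(np.load("c1_wrist.npz",allow_pickle=True));print("barrel",rect(W,.025,.05,(.686,.07),.06));print("barreltop",rect(W,.033,.05,(.686,.07),.06));print("plate",rect(W,.004,.05,(.686,.07),.065))
P=cloud(np.load("c1_top.npz",allow_pickle=True)).reshape(-1,3)
t=np.radians(-75.7);X=np.array([np.cos(t),np.sin(t)]);Y=np.array([-X[1],X[0]])
d=P[:,:2]*1000-[503.2,31.2];x=d@X;y=d@Y;z=P[:,2]*1000
k=(abs(x)<49)&(abs(y)<29)&((abs(x)>40)|(abs(y)>20))
for nm,q in(("x-",x<-40),("x+",x>40),("y-",(y<-20)&(abs(x)<28)),("y+",(y>20)&(abs(x)<28))):print(nm,np.percentile(z[k&q],[10,50,90]).round(1),(k&q).sum())
E
```

```text
clock: 17.08
position: [0.6892, 0.071, 0.2281]
ee_rot: [0.001, 0.593, 0.805, 0.001]
contact_force: [-0.7, -0.2, -0.0]
width: 0.0853
gripper_force: 0.0
clock: 17.32
position: [0.6849, 0.0703, 0.2279]
ee_rot: [-0.001, 0.593, 0.805, -0.001]
contact_force: [0.2, -0.1, 0.3]
width: 0.0851
gripper_force: 0.0
t 17.32 pos [684.9  70.3 227.9] yaxis deg 17.24 tilt 0.12 F [ 0.2 -0.1  0.3] w 0.0851
wrist {'n': 3873, 'c': (685.0, 75.2), 'size': (100.1, 61.2), 'ang': -72.7, 'ztop': [7.9, 36.1, 36.7]}
cam [[0.955, 0.281, 0.094, 0.66], [0.296, -0.904, -0.309, 0.149], [-0.002, 0.323, -0.946, 0.371]] 296.8090936709796
top {'n': 385, 'c': (668.9, 79.8), 'size': (104.0, 88.4), 'ang': -73.6, 'ztop': [8.1, 10.5, 12.6]}
barrel {'n': 1124, 'c': (685.8, 75.0), 'size': (43.0, 42.8), 'ang': 4.8, 'ztop': [35.8, 36.7, 37.2]}
barreltop {'n': 1083, 'c': (685.8, 75.0), 'size': (43.0, 42.7), 'ang': 4.8, 'ztop': [35.8, 36.8, 37.2]}
plate {'n': 3875, 'c': (685.0, 75.2), 'size': (100.1, 61.2), 'ang': -72.7, 'ztop': [7.9, 36.1, 36.7]}
x- [ 61.4 660.3 668.4] 745
x+ [58.2 60.9 63. ] 78
y- [639.6 651.2 660.9] 558
y+ [ 63.3 634.5 642. ] 259
```

```bash
python3 -m pendant '[{"jaw":1,"tx":0.1,"ty":0.45,"tz":-6,"ax":0,"ay":0,"az":0},{"jaw":1,"tx":0.1,"ty":0.45,"tz":-12,"ax":0,"ay":0,"az":0},{"jaw":1,"tx":0.1,"ty":0.45,"tz":-17,"ax":0,"ay":0,"az":0},{"jaw":1,"tx":0.1,"ty":0.45,"tz":-20,"ax":0,"ay":0,"az":0},{"jaw":1,"tx":0.1,"ty":0.45,"tz":-21.4,"ax":0,"ay":0,"az":0},{"jaw":1,"tx":0.1,"ty":0.45,"tz":-21.9,"ax":0,"ay":0,"az":0},{"jaw":1,"tx":0.1,"ty":0.45,"tz":-21.9,"ax":0,"ay":0,"az":0}]' 60
python3 look.py c2 .686 .070 .005 .06 .075 wrist
python3 - <<'E'
from h import *
W=cloud(np.load("c2_wrist.npz",allow_pickle=True));print("barreltop",rect(W[100:360,190:320],.033,.04))
E
```

```text
clock: 18.3
position: [0.6877, 0.0749, 0.0108]
ee_rot: [0.001, 0.593, 0.805, 0.001]
contact_force: [0.0, 0.2, 0.2]
width: 0.0856
gripper_force: 0.0
t 18.3 pos [687.7  74.9  10.8] yaxis deg 17.23 tilt 0.12 F [0.  0.2 0.2] w 0.0856
wrist {'n': 22114, 'c': (686.8, 76.1), 'size': (113.3, 100.2), 'ang': 18.2, 'ztop': [25.6, 46.3, 55.5]}
cam [[0.955, 0.279, 0.098, 0.662], [0.296, -0.904, -0.309, 0.154], [0.002, 0.324, -0.946, 0.154]] 296.8090936709796
barreltop {'n': 5995, 'c': (685.0, 75.2), 'size': (43.9, 43.4), 'ang': -61.7, 'ztop': [35.7, 36.5, 36.8]}
```

```bash
python3 -m pendant '[{"jaw":1,"tx":-0.22,"ty":0,"tz":-0.2,"ax":0,"ay":0,"az":0},{"jaw":0.6,"tx":-0.22,"ty":0,"tz":-0.2,"ax":0,"ay":0,"az":0},{"jaw":0.2,"tx":-0.22,"ty":0,"tz":-0.2,"ax":0,"ay":0,"az":0},{"jaw":-0.2,"tx":-0.22,"ty":0,"tz":-0.2,"ax":0,"ay":0,"az":0},{"jaw":-0.3,"tx":-0.22,"ty":0,"tz":-0.2,"ax":0,"ay":0,"az":0},{"jaw":-0.3,"tx":-0.22,"ty":0,"tz":-0.2,"ax":0,"ay":0,"az":0},{"jaw":-0.3,"tx":-0.22,"ty":0,"tz":-0.2,"ax":0,"ay":0,"az":0}]' 70
```

```text
clock: 19.23
position: [0.6853, 0.075, 0.0082]
ee_rot: [0.001, 0.593, 0.805, 0.0]
contact_force: [-0.4, -0.9, 5.6]
width: 0.042
gripper_force: 71.9
```

```bash
python3 -m pendant '[{"jaw":-0.3,"tx":0,"ty":0,"tz":0.5,"ax":0,"ay":0,"az":0},{"jaw":-0.3,"tx":0,"ty":0,"tz":2,"ax":0,"ay":0,"az":0},{"jaw":-0.3,"tx":0,"ty":0,"tz":6,"ax":0,"ay":0,"az":0},{"jaw":-0.3,"tx":-1,"ty":-1,"tz":11,"ax":0,"ay":0,"az":0},{"jaw":-0.3,"tx":-4,"ty":-3,"tz":16,"ax":0,"ay":0,"az":-1},{"jaw":-0.3,"tx":-8,"ty":-6,"tz":20,"ax":0,"ay":0,"az":-2},{"jaw":-0.3,"tx":-12.5,"ty":-9.5,"tz":23,"ax":0,"ay":0,"az":-2.9},{"jaw":-0.3,"tx":-16.1,"ty":-12,"tz":23,"ax":0,"ay":0,"az":-2.9},{"jaw":-0.3,"tx":-16.1,"ty":-12,"tz":23,"ax":0,"ay":0,"az":-2.9},{"jaw":-0.3,"tx":-16.1,"ty":-12,"tz":23,"ax":0,"ay":0,"az":-2.9}]' 70
python3 look.py c3 .505 .030 .06 .095 .1 wrist top side;python3 - <<'E'
from h import *
W=cloud(np.load("c3_wrist.npz",allow_pickle=True));P=W.reshape(-1,3)
print("nest",rect(W,.065,.082,(.504,.031),.095))
t=np.radians(-75.7);X=np.array([np.cos(t),np.sin(t)]);Y=np.array([-X[1],X[0]])
for nm,P in(("wrist",P),("top",cloud(np.load("c3_top.npz",allow_pickle=True)).reshape(-1,3))):
    d=P[:,:2]*1000-[503.2,31.2];x=d@X;y=d@Y;z=P[:,2]*1000
    k=(abs(x)<49)&(abs(y)<29)&((abs(x)>40)|(abs(y)>20))&(z<90)
    for n2,q in(("x-",x<-40),("x+",x>40),("y-",(y<-20)&(abs(x)<28)),("y+",(y>20)&(abs(x)<28))):
        if (k&q).sum():print(nm,n2,np.percentile(z[k&q],[10,50,90]).round(1),(k&q).sum())
E
```

```text
clock: 20.48
position: [0.5241, -0.0449, 0.2381]
ee_rot: [0.001, 0.614, 0.79, 0.001]
contact_force: [-0.1, -0.3, -1.3]
width: 0.0417
gripper_force: 71.4
t 20.48 pos [524.1 -44.9 238.1] yaxis deg 14.31 tilt 0.09 F [-0.1 -0.3 -1.3] w 0.0417
wrist {'n': 5322, 'c': (502.7, 33.4), 'size': (133.6, 87.9), 'ang': -75.8, 'ztop': [67.4, 76.1, 77.0]}
cam [[0.969, 0.233, 0.081, 0.503], [0.247, -0.917, -0.313, 0.035], [0.002, 0.323, -0.946, 0.381]] 296.8090936709796
top {'n': 563, 'c': (499.9, 46.2), 'size': (104.6, 87.0), 'ang': -75.6, 'ztop': [66.3, 76.6, 78.8]}
side {'n': 459, 'c': (506.3, 28.7), 'size': (142.0, 87.2), 'ang': -75.8, 'ztop': [66.7, 74.1, 75.1]}
nest {'n': 3285, 'c': (502.7, 33.4), 'size': (133.6, 87.9), 'ang': -75.8, 'ztop': [71.8, 76.6, 77.3]}
wrist x- [59.2 60.2 61.3] 620
wrist x+ [59.5 60.4 61.3] 436
wrist y- [59.  60.1 61. ] 516
wrist y+ [59.2 60.2 61.2] 510
top x- [58.4 60.6 62.4] 106
top y- [58.1 60.7 62.9] 60
top y+ [58.9 60.6 62.8] 101
```

View pics/c3_wrist.png

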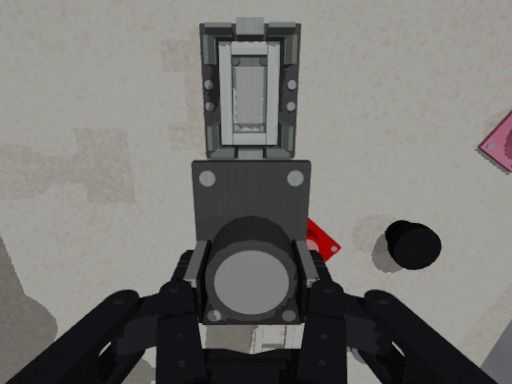

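The spacer lies flat in the nest (250,95) at 60 mm all round. The cover is held barrel-up and square (252,245). I'll measure its offset in the jaws.

```bash
python3 held.py c3 150 222 -.008 .004
python3 - <<'E'
from h import *
W=cloud(np.load("c3_wrist.npz",allow_pickle=True))
P=W[155:330,185:318].reshape(-1,3);P=P[(P[:,2]>.23)&(P[:,2]<.242)]
r=rect(P,.2,.3);print(r)
Q=W[150:330,180:320];Q=Q[(Q[...,2]>.232)&(Q[...,2]<.240)]
A=np.c_[Q[:,:2]-Q[:,:2].mean(0),np.ones(len(Q))];c=np.linalg.lstsq(A,Q[:,2],rcond=None)[0];print("tilt deg",np.degrees(c[:2]),"z",c[2])
Q=W[150:330,180:320];Q=Q[Q[...,2]>.258];print("barrel",rect(Q,.258,.27))
E
```

```text
n 7181 lateral [-30.89  28.64] mid -1.13 along far 49.79 near 18.09 z-tcp [-1.3 -0.   1.1]
{'n': 9339, 'c': (523.7, -45.0), 'size': (100.6, 60.7), 'ang': -75.5, 'ztop': [237.3, 238.2, 238.8]}
tilt deg [ 0.09127995 -0.20992443] z 0.237256561064006
barrel {'n': 7368, 'c': (524.6, -41.9), 'size': (54.9, 46.2), 'ang': 47.6, 'ztop': [265.5, 266.5, 267.4]}
```

```bash
python3 -m pendant '[{"jaw":-0.3,"tx":-1,"ty":3.8,"tz":-1,"ax":0,"ay":0,"az":-0.2},{"jaw":-0.3,"tx":-2.05,"ty":7.62,"tz":-4,"ax":0,"ay":0,"az":-0.2},{"jaw":-0.3,"tx":-2.05,"ty":7.62,"tz":-9,"ax":0,"ay":0,"az":-0.2},{"jaw":-0.3,"tx":-2.05,"ty":7.62,"tz":-12.5,"ax":0,"ay":0,"az":-0.2},{"jaw":-0.3,"tx":-2.05,"ty":7.62,"tz":-14.2,"ax":0,"ay":0,"az":-0.2},{"jaw":-0.3,"tx":-2.05,"ty":7.62,"tz":-14.6,"ax":0,"ay":0,"az":-0.2},{"jaw":-0.3,"tx":-2.05,"ty":7.62,"tz":-14.6,"ax":0,"ay":0,"az":-0.2}]' 70
python3 guide.py c4; python3 held.py c4 150 222 -.008 .004
```

```text
clock: 21.5
position: [0.504, 0.0315, 0.0916]
ee_rot: [0.0, 0.614, 0.789, 0.0]
contact_force: [0.5, 0.4, -2.1]
width: 0.0424
gripper_force: 71.5
pos [504.   31.5  91.6] guide outer lateral [-44.3  42.2] -1.06 centre along 0.14000000000000057 tool y deg 14.17
n 7224 lateral [-30.63  28.84] mid -0.9 along far 50.28 near 18.5 z-tcp [-2.7 -1.3 -0.1]
```

```bash
python3 -m pendant '[{"jaw":-0.3,"tx":0,"ty":0,"tz":-0.5,"ax":0,"ay":0,"az":0},{"jaw":-0.3,"tx":0,"ty":0,"tz":-1.1,"ax":0,"ay":0,"az":0},{"jaw":-0.3,"tx":0,"ty":0,"tz":-1.6,"ax":0,"ay":0,"az":0},{"jaw":-0.3,"tx":0,"ty":0,"tz":-2,"ax":0,"ay":0,"az":0},{"jaw":-0.3,"tx":0,"ty":0,"tz":-2.15,"ax":0,"ay":0,"az":0},{"jaw":-0.3,"tx":0,"ty":0,"tz":-2.2,"ax":0,"ay":0,"az":0},{"jaw":-0.3,"tx":0,"ty":0,"tz":-2.2,"ax":0,"ay":0,"az":0}]' 70
```

```text
clock: 22.42
position: [0.5034, 0.0312, 0.0696]
ee_rot: [0.0, 0.615, 0.789, 0.0]
contact_force: [0.0, 0.0, -1.1]
width: 0.042
gripper_force: 71.5
```

```bash
python3 -m pendant '[{"jaw":-0.3,"tx":0,"ty":0,"tz":-0.06,"ax":0,"ay":0,"az":0},{"jaw":-0.3,"tx":0,"ty":0,"tz":-0.12,"ax":0,"ay":0,"az":0},{"jaw":-0.3,"tx":0,"ty":0,"tz":-0.12,"ax":0,"ay":0,"az":0}]' 70
```

```text
clock: 22.8
position: [0.5033, 0.0312, 0.0683]
ee_rot: [0.0, 0.615, 0.789, 0.0]
contact_force: [0.2, -0.6, -1.2]
width: 0.0425
gripper_force: 71.5
```

```bash
python3 -m pendant '[{"jaw":-0.3,"tx":0,"ty":0,"tz":-0.05,"ax":0,"ay":0,"az":0},{"jaw":-0.3,"tx":0,"ty":0,"tz":-0.1,"ax":0,"ay":0,"az":0},{"jaw":-0.3,"tx":0,"ty":0,"tz":-0.1,"ax":0,"ay":0,"az":0}]' 70
```

```text
clock: 23.18
position: [0.5034, 0.0312, 0.0681]
ee_rot: [0.0, 0.615, 0.789, 0.0]
contact_force: [-1.3, 0.2, 5.9]
width: 0.0419
gripper_force: 72.1
```

```bash
python3 -m pendant '[{"jaw":0.2,"tx":0,"ty":0,"tz":0,"ax":0,"ay":0,"az":0},{"jaw":0.5,"tx":0,"ty":0,"tz":0,"ax":0,"ay":0,"az":0},{"jaw":0.5,"tx":0,"ty":0,"tz":0,"ax":0,"ay":0,"az":0},{"jaw":0.5,"tx":0,"ty":0,"tz":1.5,"ax":0,"ay":0,"az":0},{"jaw":0.5,"tx":0,"ty":0,"tz":5,"ax":0,"ay":0,"az":0},{"jaw":0.5,"tx":0,"ty":0,"tz":10,"ax":0,"ay":0,"az":0},{"jaw":0.5,"tx":0.5,"ty":-2.5,"tz":15,"ax":0,"ay":0,"az":0},{"jaw":0.5,"tx":1,"ty":-5,"tz":17,"ax":0,"ay":0,"az":0},{"jaw":0.5,"tx":1,"ty":-5,"tz":17,"ax":0,"ay":0,"az":0},{"jaw":0.5,"tx":1,"ty":-5,"tz":17,"ax":0,"ay":0,"az":0}]' 70
python3 look.py f1 .503 .031 .064 .082 .1 wrist top side
python3 - <<'E'
from h import *
W=cloud(np.load("f1_wrist.npz",allow_pickle=True));P=W.reshape(-1,3)
t=np.radians(-75.7);X=np.array([np.cos(t),np.sin(t)]);Y=np.array([-X[1],X[0]])
d=P[:,:2]*1000-[503.2,31.2];x=d@X;y=d@Y;z=P[:,2]*1000
k=(abs(x)<47)&(abs(y)<27)&(np.hypot(x,y)>26)&(z<90)
for n2,q in(("x-",x<-35),("x+",x>35),("y-",(y<-20)&(abs(x)<28)),("y+",(y>20)&(abs(x)<28)),):
    if (k&q).sum():print(n2,np.percentile(z[k&q],[10,50,90]).round(1),(k&q).sum())
for n2,q in(("block-",(x<-57)&(x>-68)),("block+",(x>57)&(x<68))):
    q&=(abs(y)<10)&(z>40)&(z<90);print(n2,np.median(z[q]).round(1) if q.any() else None)
print("barrel",rect(W,.085,.105,(.503,.031),.04))
a=cv2.imread("pics/f1_wrist.png");b=cv2.imread("pics/f1_side.png")
cv2.imwrite("pics/m3.png",np.hstack([cv2.resize(a,(440,330)),cv2.resize(b[150:285,160:320],(355,330))]))
E
```

```text
clock: 24.42
position: [0.5124, -0.0182, 0.2368]
ee_rot: [-0.001, 0.615, 0.789, -0.0]
contact_force: [-0.8, 0.5, -1.0]
width: 0.0639
gripper_force: 0.0
t 24.43 pos [512.4 -18.2 236.8] yaxis deg 14.13 tilt 0.1 F [-0.8  0.5 -1. ] w 0.0639
wrist {'n': 7121, 'c': (503.2, 31.0), 'size': (137.8, 88.0), 'ang': -75.6, 'ztop': [67.7, 75.6, 76.9]}
cam [[0.97, 0.231, 0.077, 0.492], [0.243, -0.918, -0.312, 0.062], [-0.001, 0.322, -0.947, 0.38]] 296.8090936709796
top {'n': 300, 'c': (502.4, 45.1), 'size': (108.3, 81.6), 'ang': -76.6, 'ztop': [69.4, 77.3, 78.6]}
side {'n': 636, 'c': (505.3, 27.5), 'size': (138.1, 89.4), 'ang': -74.9, 'ztop': [66.5, 74.9, 79.0]}
x- [66.3 67.3 68.3] 712
x+ [66.6 67.6 68.6] 549
y- [66.3 67.3 68.2] 238
y+ [66.3 67.3 68.3] 256
block- 67.1
block+ 67.4
barrel {'n': 1763, 'c': (502.9, 31.3), 'size': (44.0, 43.6), 'ang': 1.3, 'ztop': [95.6, 96.6, 97.0]}
```

View pics/m3.png

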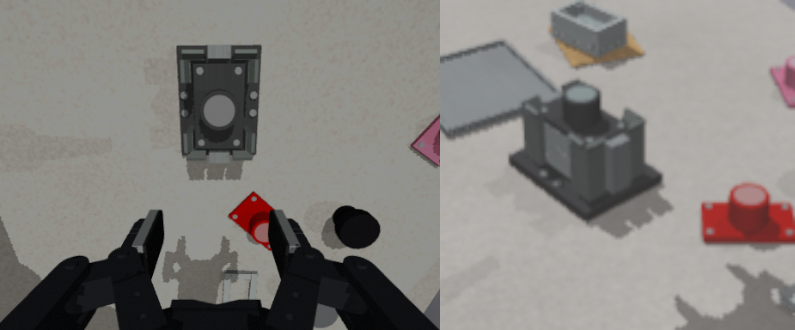

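The cover lies flat in the nest, seen at (218,105) in the wrist view with its barrel up at (580,100) in the side view. Its plate is at 67.3 mm all round, flush with the end blocks (67.1 and 67.4 mm), and the gripper is clear of everything.

```bash
python3 -c "
from rig import manip
print(manip.sign_off())"
```

```text
the job is handed in; nothing more can be done
None
```

The instrument head is built in the nest (low housing, thick spacer, dark cover with barrel up): the cover's plate measured 67.3 mm against 67.1 and 67.4 mm at the end blocks, and I handed the job in at about 24.5 s on the clock.

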